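# Clear the scale pan and stack a tee and an elbow on it

### The job

Sweep the three bits of scrap off the scale pan into the white scrap tub beside it, using the brush and not the fingers, and put the brush down on the bench. Then lay the black tee flat on the pan, and lay the galvanised elbow flat on top of the tee where it rests steadily by itself, so that both can be weighed together. Set the pieces down without dropping them, and leave the other fittings on the bench where they are.

Things in the scene. Friction and masses are not known exactly. Their poses are not given: they have to be found in the camera images.
- pan (a point): Centre of the top face of the bench scale's flat steel pan, 130 x 130 mm, without rim, 60 mm above the bench, rigid and fixed. x and y run along its edges, z up. The scrap tub adjoins its +y edge; the low display (40 mm high) is on its +x side.
- scale: The grey bench scale that carries the pan, fixed; origin under the pan's centre on the bench, axes as the pan's.
- tub_in (a point): Centre of the inner floor of the white scrap tub, outside 190 mm (x) by 145 mm (y), walls 4 mm, rim 48 mm above the bench, fixed, axes parallel to the pan's. Its near wall stands just under the pan's +y edge, so what is pushed over that edge falls in.
- tub: The same tub; origin under its centre, on the bench.
- brush_c (a point): Bench brush, standing on its bristles: wooden head 134 mm long (x), 28 mm wide (y), 26 mm high, to be gripped across its width; this point is the head's centre, 48 mm above the bristles' ends. Stiff bristle block 130 x 24 mm below the head, 36 mm long (treat as rigid). The handle, 18 mm high, runs on to -x, to 150 mm from this point. 0.16 kg.
- brush: The same brush; origin between the bristles' ends, axes as above.
- tee_c (a point): Black iron pipe tee, lying flat: the point where the axes of its three legs meet, half-way up (22 mm). Legs along +x, -x and +y. Each leg is 52 mm long: a round neck (32 mm thick), then an octagonal collar, 44 mm across flats, from 30 to 52 mm out. Flats 18 mm wide lie on top, below and at both sides; only collars touch what it lies on. Grip a collar across its side flats. About 0.55 kg.
- tee: The same tee; origin 22 mm below tee_c.
- elbow_c (a point): Galvanised (light grey) pipe elbow, lying flat: the point where the axes of its two legs meet, half-way up (22 mm). Legs along +x and +y. Each leg is 52 mm long: a round neck (32 mm thick), then an octagonal collar, 44 mm across flats, from 30 to 52 mm out. Flats 18 mm wide lie on top, below and at both sides; only collars touch what it lies on. Grip a collar across its side flats. About 0.36 kg.
- elbow: The same elbow; origin 22 mm below elbow_c. Its centre of mass lies between the legs, about (15, 15) mm in x, y from there. On the tee it stays flat when both its collars rest squarely on two collars of the tee, its corner above the tee's centre (legs over legs, elbow_c 44 mm above tee_c); otherwise it tips.
- scrap1_c (a point): Rusty broken square plug, 24 x 22 mm, 19 mm high, on the pan; point 8 mm above its underside. 30 g.
- scrap2_c (a point): Brass angle offcut, 28 x 18 mm, 19 mm high, on the pan; point 8 mm above its underside. 30 g.
- scrap3_c (a point): Red broken valve-handle boss, 22 x 22 mm, 17 mm high, on the pan; point 8 mm above its underside. 30 g.
- scrap1: The broken plug; origin at its underside.
- scrap2: The brass offcut; origin at its underside.
- scrap3: The red boss; origin at its underside.
- flange: Bystander: rusty round flange, 110 mm across, 32 mm high, behind the scale; origin at its underside.
- coupling: Bystander: galvanised coupling standing upright, 48 mm across, 50 mm high; origin at its underside.
- valve: Bystander: small brass ball valve with a red lever, about 110 x 36 mm, 53 mm high; origin at its underside.

How it is judged:
On the way, in this order (a step that is already met when the one before it is completed fails the run):
1. all three bits of scrap lie in the scrap tub (x of scrap1_c in the frame of tub_in between -0.095 and 0.095 m and y of scrap1_c in the frame of tub_in between -0.0725 and 0.0725 m and z of each of scrap1_c, scrap2_c, scrap3_c in the frame of tub_in below 0.045 m and x of scrap2_c in the frame of tub_in between -0.095 and 0.095 m and y of scrap2_c in the frame of tub_in between -0.0725 and 0.0725 m and x of scrap3_c in the frame of tub_in between -0.095 and 0.095 m and y of scrap3_c in the frame of tub_in between -0.0725 and 0.0725 m), for 0.2 s.
2. the brush is down on the bench (height (world z) of brush_c below 0.06 m and linear speed of brush below 0.02 m/s and contact force between brush and tub below 0.2 N and contact force between brush and scale below 0.2 N and contact force between brush and the fingers below 0.2 N), for 0.2 s.
3. the tee lies flat on the pan, let go (z of tee_c in the frame of pan between 0.017 and 0.027 m and angle between the z axis of tee_c and the z axis of pan, either way round below 0.1 rad and horizontal distance between tee_c and pan below 0.05 m and contact force between tee and the fingers below 0.2 N), for 0.2 s.
At the end, for the whole second after the job is handed in: Scrap all in the tub, below its rim. Brush at rest on the bench, head centre under 60 mm, touching neither tub nor scale. Tee flat on the pan (0.1 rad), centre within 50 mm of the pan's. Elbow at rest and flat (0.12 rad) on the tee, its centre 59-73 mm above the pan. Both let go (all of step 1 and all of step 3 and height (world z) of brush_c below 0.06 m and linear speed of each of brush, elbow, tee below 0.02 m/s and contact force between brush and tub below 0.2 N and contact force between brush and scale below 0.2 N and z of elbow_c in the frame of pan between 0.059 and 0.073 m and angle between the z axis of elbow_c and the z axis of pan, either way round below 0.12 rad and horizontal distance between elbow_c and tee_c below 0.06 m and contact force between elbow and tee above 0.5 N and contact force between elbow and the fingers below 0.2 N).
It fails at once if the fingers or the arm touch the scrap (contact force between any of scrap1, scrap2, scrap3 and the fingers above 0.3 N or contact force between any of scrap1, scrap2, scrap3 and the arm above 0.3 N).
It fails at once if the tee or the elbow falls free (over 0.5 m/s while the fingers do not hold it) ((linear speed of tee above 0.5 m/s and contact force between tee and the fingers below 0.1 N) or (linear speed of elbow above 0.5 m/s and contact force between elbow and the fingers below 0.1 N)).
It fails at once if a bystanding fitting is moved more than 20 mm (distance of any of flange, coupling, valve from where it was at the start of the episode above 0.02 m).
It also fails if it takes over 72 s, if anything falls off the work surface, if the arm or the gripper's body presses on something with over 40 N, if the wrist force passes 120 N, or if a joint passes its speed limit or range.

### The arm

A 6-joint arm with a two-finger parallel gripper is mounted at the origin on the work surface. World frame = base frame: x ahead of the robot, y to its left, z up, the work surface at z = 0. Lengths are in m, angles in rad, forces in N, time in s.
With the tool pointing down it reaches from about 0.35 to 0.775 m from the base axis. Payload 5.5 kg.
Tool frame: the origin (TCP) lies on the centre line of the jaws, within the pads' length; the fingertips stand 19 mm ahead of it and the grasp point (between the pads) is the TCP; z points along the fingers, y is the line along which they close (so a half turn about z gives the same grasp; the last joint's range is limited). The gripper opens to 85 mm and grips with 20 to 120 N. Pads are 22 mm wide; open, the fingers measure 114 mm over their backs; the gripper's body (76 mm by 85 mm) begins 54 mm behind the grasp point. The pads swing forward as they close: fully open they stand 13 mm farther back than shut.
Start: joints at [-1.48, 0.313, 0.046, 1.304, 0, 1.431], TCP at [0.132, -0.56, 0.212] pointing down, gripper open.
Joint ranges: [-2.76, 2.76], [-0.86, 1.69], [-1.03, 1.26], [-2.2, 2.34], [-1.47, 1.5], [-3.14, 3.14]. Speed limits (rad/s): [2.57, 2.57, 3.14, 3.14, 3.14, 3.14].

### API

Orientations are given as a 3x3 rotation matrix whose columns are the frame's x, y, z axes.
In Python, from bench import sense, grab_frame, calibration, hand_in gives the robot as it stands.
- The arm moves only by the tool carry_out, never from a script. Its argument "deltas" is a list that holds one entry, the list of rows, each a list of 7 numbers: the shift along the tool's x, y, z in mm, then the turn, a rotation vector about the tool's x, y, z in degrees, then the finger opening in mm, from 0 to 85.4. A call has 1 to 5 rows; each row shifts and turns the commanded pose from where the row before left it, along the tool's axes as they then stand; what a row does not reach is not made up. A row lasts 1/12 s, in which the tool goes at most 41.7 mm and 7.16 degrees, less where a joint would pass 70% of its speed; a pose out of reach is approached as far as the arm can. A call with a gripper value outside its range is refused whole. The fingers move at their own pace and stop on an object; "newtons" is the grip in N (left out, the last holds). Time passes only in rows, so rows that do not move let the fingers close. It gives the time, the measured TCP pose, the force, the opening and the grip force at its end, in the units of the state.
- sense(): the state, without advancing time (a new reading comes with each control period).
- grab_frame(name): name is "scene" or "top" or "wrist"; returns (picture, depth): 420x560x3 uint8, red, green, blue; 420x560 float32, m along the optical axis (not along the pixel's ray), 0 where there is no reading.
- calibration(name): a dict with "mtx" (3x3 intrinsics, pixels), "dist" ([k1, k2, p1, p2, k3] as OpenCV has them; the pictures are not rectified), "position" and "rotation" of the camera in the world. Camera axes: x right, y down, z forward; pixel columns grow to the right and rows downward; lengths in m; the calibration is good to about 2 mm. A picture is of the moment at which its call begins: read the wrist's pose just before it. calibration takes no time and is no camera call; for the wrist camera it gives the pose at the moment of the call.
- hand_in(): hands the job in; it is judged then, once.
The state is a dict: "t": time; "joint_pos": joint angles; "joint_vel": joint speeds; "joint_efforts": joint torques, N m; "ee_pos": TCP position; "orientation": TCP orientation; "wrist_force": force on the tool from outside, world axes, zero at the start; "ft_torque": the same for the moment, N m; "width": finger opening in m; "grip_force": force on a finger pad.
Only numpy, scipy, OpenCV 4.12 (cv2) and the standard library are available. Lean on these libraries where they do the work, as an engineer would, in place of code of your own. Each camera call takes 0.05 s, during which the arm holds its last target. There are 200 camera calls.

## Working session

There is one attempt and no reset: what is moved stays moved. The work goes in short steps, Python scripts to look and compute and a tool call to move; the robot and the scene stay as the last step left them, time stands still between calls to the robot, and variables do not carry over. Pictures are saved under pics/ and viewed, at most 10 in all, crops included, and the job is handed in when it is done.

Besides the shell and the picture viewer there is one more tool, called after ">>>" by a JSON object that holds its "method" and its "body", one argument or row to a line. carry_out: Moves the arm, as the interface text tells. Its arguments: {"type":"object","properties":{"deltas":{"type":"array","items":{"type":"array","items":{"type":"array","items":{"type":"number"}}}},"newtons":{"type":"number"}},"required":["deltas"]}

```bash
ls; mkdir -p pics; cat > h.py <<'E'
import numpy as np, cv2
from bench import sense, grab_frame, calibration, hand_in
def cloud(name):
    c=calibration(name); im,d=grab_frame(name)
    v,u=np.mgrid[0:420,0:560]
    p=cv2.undistortPoints(np.stack([u,v],-1).reshape(-1,1,2).astype(np.float64),np.array(c["mtx"]),np.array(c["dist"])).reshape(420,560,2)
    P=np.dstack([p[...,0]*d,p[...,1]*d,d])@np.array(c["rotation"]).T+np.array(c["position"])
    P[d==0]=np.nan
    return im,P
def save(n,im): cv2.imwrite("pics/"+n,cv2.cvtColor(im,cv2.COLOR_RGB2BGR))
E
python3 - <<'E'
from h import *
s=sense(); print(s["ee_pos"],s["orientation"])
for n in ("top","scene"):
    im,P=cloud(n); save(n+"0.png",im); np.savez(n+"0.npz",im=im,P=P)
    print(calibration(n)["position"])
E
```

```text
pics
[ 0.13149685 -0.5592059   0.21082364] [[ 9.73480961e-01  2.28767992e-01 -1.58162996e-04]
 [ 2.28767905e-01 -9.73479352e-01  1.78810160e-03]
 [ 2.55092001e-04 -1.77686548e-03 -9.99998389e-01]]
[0.46974507 0.01958684 0.9573029 ]
[1.07418427 0.34424306 0.80125341]
```

View pics/top0.png

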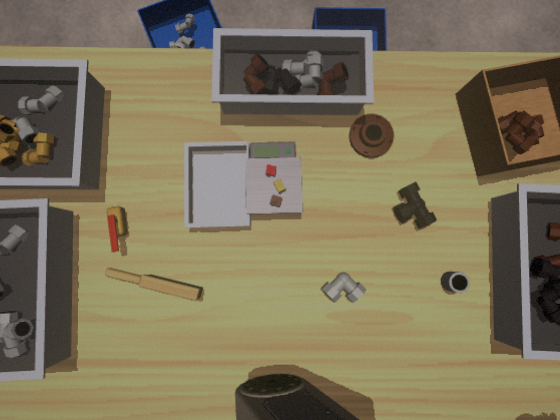

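View pics/scene0.png

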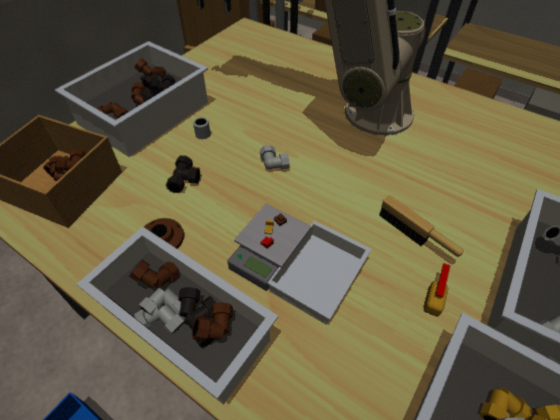

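The top view (up = +x, left = +y) shows the pan at about (273,186) with scrap at (271,170), (279,186) and (276,201). The tub is at (217,185), the brush head at (170,288) with its handle to (108,272), the tee at (415,207) and the elbow at (343,287). Next I measure them.

```bash
cat > m.py <<'E'
from h import *
def blob(P,u0,v0,u1,v1,z0,z1):
    Q=P[v0:v1,u0:u1].reshape(-1,3); Q=Q[(Q[:,2]>z0)&(Q[:,2]<z1)]
    r=cv2.minAreaRect((Q[:,:2]*1000).astype(np.float32))
    return Q,r
if __name__=="__main__":
    d=np.load("top0.npz");P=d["P"]
    for n,b in dict(pan=(240,150,310,220,.055,.065),tub=(180,135,252,235,.035,.056),scr=(250,160,295,212,.068,.09),s3=(263,163,278,177,.068,.09),s2=(272,178,288,194,.068,.09),s1=(268,194,285,208,.068,.09),brush=(95,260,210,305,.02,.09),head=(140,265,210,305,.045,.09),tee=(385,175,445,235,.012,.07),teetop=(385,175,445,235,.038,.07),elbow=(315,265,370,310,.012,.07),elbtop=(315,265,370,310,.038,.07),disp=(245,138,300,160,.02,.055)).items():
        Q,r=blob(P,*b); print(n,len(Q),np.round(Q.min(0),3),np.round(Q.max(0),3),np.round(np.median(Q,0),3),np.round(r[0],0),np.round(r[1],0),round(r[2],1))
    for n,b in dict(tee=(380,175,445,235),elb=(315,265,370,310),brush=(95,260,210,305)).items():
        C=d["im"][b[1]:b[3],b[0]:b[2]]; cv2.imwrite(f"pics/c_{n}.png",cv2.resize(C[...,::-1],None,fx=5,fy=5))
E
python3 m.py
```

```text
pan 2812 [ 0.567 -0.041  0.055] [0.7   0.09  0.065] [0.633 0.026 0.059] [634.  24.] [130. 130.] 1.9
tub 1127 [0.537 0.077 0.035] [0.741 0.236 0.056] [0.655 0.195 0.047] [639. 154.] [203. 159.] 1.8
scr 200 [ 0.584 -0.003  0.068] [0.679 0.043 0.082] [0.616 0.023 0.073] [633.  18.] [97. 39.] 9.8
s3 74 [0.656 0.02  0.068] [0.679 0.043 0.079] [0.667 0.033 0.074] [667.  31.] [22. 22.] 83.6
s2 27 [ 0.616 -0.003  0.069] [0.627 0.015 0.081] [0.622 0.006 0.078] [622.   6.] [ 8. 19.] 15.2
s1 99 [0.584 0.006 0.068] [0.609 0.031 0.082] [0.596 0.019 0.072] [596.  19.] [24. 22.] 70.8
brush 1187 [0.37 0.19 0.02] [0.441 0.4   0.065] [0.406 0.279 0.059] [408. 296.] [215.  30.] 76.5
head 816 [0.37  0.19  0.045] [0.426 0.322 0.065] [0.4   0.253 0.059] [399. 258.] [136.  30.] 76.5
tee 1068 [ 0.538 -0.366  0.012] [ 0.65  -0.265  0.047] [ 0.584 -0.31   0.036] [ 588. -309.] [105.  78.] 26.0
teetop 404 [ 0.543 -0.358  0.038] [ 0.645 -0.27   0.047] [ 0.583 -0.308  0.042] [ 586. -306.] [104.  71.] 27.3
elbow 772 [ 0.364 -0.192  0.014] [ 0.433 -0.089  0.048] [ 0.397 -0.141  0.036] [ 395. -141.] [77. 72.] 46.1
elbtop 285 [ 0.37  -0.187  0.038] [ 0.422 -0.097  0.048] [ 0.388 -0.15   0.042] [ 396. -142.] [90. 51.] 87.6
disp 765 [ 0.695 -0.028  0.023] [0.745 0.093 0.054] [0.723 0.032 0.039] [719.  32.] [ 48. 120.] 3.1
```

```bash
cat > plan.py <<'E'
# usage: plan.py x,y,z,yaw ... : per leg, rows of pure shift, then rows of pure turn
import sys; from h import *
from scipy.spatial.transform import Rotation as R
s=sense(); p=np.array(s["ee_pos"]); o=np.array(s["orientation"])
print("t",round(s["t"],2),"p",np.round(p,4),"yaw",round(np.degrees(np.arctan2(o[1,0],o[0,0])),1),"tilt",np.round(o[:2,2],3),"q6",round(np.degrees(s["joint_pos"][5])),"w",round(s["width"],4),"F",np.round(s["wrist_force"],1))
for a in sys.argv[1:]:
    x,y,z,yaw=map(float,a.split(","))
    d=o.T@(np.array([x,y,z])-p)*1000; n=int(np.ceil(np.linalg.norm(d)/38)) or 1
    c=np.cos(np.radians(yaw)); q=np.sin(np.radians(yaw))
    T=np.array([[c,q,0],[q,-c,0],[0,0,-1.]])
    r=np.degrees(R.from_matrix(o.T@T).as_rotvec()); m=int(np.ceil(np.linalg.norm(r)/7)) or 1
    print(f"shift {n} x",np.round(d/n,1),f" turn {m} x",np.round(r/m,2)); p=np.array([x,y,z]); o=T
E
python3 plan.py .42,-.28,.2,76.5 .42,.1,.2,76.5 .398,.257,.2,76.5
python3 - <<'E'
import cv2,numpy as np
cv2.imwrite("pics/m.png",np.hstack([cv2.resize(cv2.imread(f"pics/c_{n}.png"),(330,300)) for n in("tee","elb")]))
E
```

```text
t 0.1 p [ 0.1315 -0.5593  0.2109] yaw 13.2 tilt [-0.     0.002] q6 82 w 0.0853 F [ 0.1  0.6 -0.1]
shift 11 x [ 31.3 -18.7   1. ]  turn 10 x [-0.01 -0.01 -6.33]
shift 10 x [37.  -8.9  0. ]  turn 1 x [0. 0. 0.]
shift 5 x [ 29.5 -11.6   0. ]  turn 1 x [0. 0. 0.]
```

View pics/m.png

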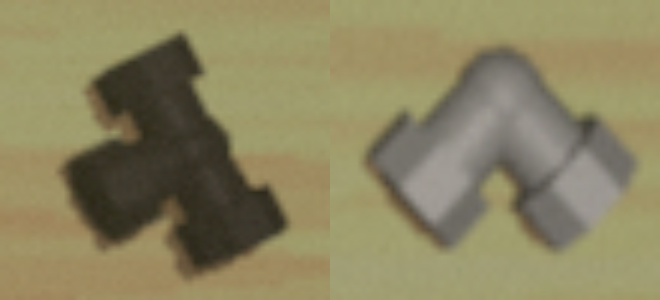

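The crop confirms it: the tee's stem points left-down and its bar runs up-left to down-right. The elbow's corner is at the top, with its legs down-left and down-right. Moving to above the brush.

>>> {"method": "carry_out", "body": {
  "deltas": [
    [[31.3,-18.7,1,0,0,0,85],[31.3,-18.7,1,0,0,0,85],[31.3,-18.7,1,0,0,0,85],[31.3,-18.7,1,0,0,0,85],[31.3,-18.7,1,0,0,0,85]]
  ]
}}

```text
t: 0.52
ee_pos: [0.2632, -0.4314, 0.2062]
orientation: [[0.974, 0.228, -0.0], [0.228, -0.974, 0.001], [-0.0, -0.001, -1.0]]
wrist_force: [1.4, -0.4, 0.5]
width: 0.0851
grip_force: 0.0
```

>>> {"method": "carry_out", "body": {
  "deltas": [
    [[31.3,-18.7,1,0,0,0,85],[31.3,-18.7,1,0,0,0,85],[31.3,-18.7,1,0,0,0,85],[31.3,-18.7,1,0,0,0,85],[31.3,-18.7,1,0,0,0,85]]
  ]
}}

```text
t: 0.93
ee_pos: [0.3943, -0.3045, 0.2014]
orientation: [[0.974, 0.229, -0.0], [0.229, -0.974, 0.0], [-0.0, -0.0, -1.0]]
wrist_force: [0.2, -0.8, 0.2]
width: 0.0851
grip_force: 0.0
```

>>> {"method": "carry_out", "body": {
  "deltas": [
    [[31.3,-18.7,1,0,0,-6.3,85],[0,0,0,0,0,-6.3,85],[0,0,0,0,0,-6.3,85],[0,0,0,0,0,-6.3,85],[0,0,0,0,0,-6.3,85]]
  ]
}}

```text
t: 1.35
ee_pos: [0.4197, -0.28, 0.2002]
orientation: [[0.706, 0.708, -0.001], [0.708, -0.706, 0.001], [-0.0, -0.001, -1.0]]
wrist_force: [0.8, -0.6, 0.2]
width: 0.0854
grip_force: 0.0
```

>>> {"method": "carry_out", "body": {
  "deltas": [
    [[0,0,0,0,0,-6.3,85],[0,0,0,0,0,-6.3,85],[0,0,0,0,0,-6.3,85],[0,0,0,0,0,-6.3,85],[0,0,0,0,0,-6.3,85]]
  ]
}}

```text
t: 1.77
ee_pos: [0.4194, -0.2805, 0.2002]
orientation: [[0.233, 0.973, -0.001], [0.973, -0.233, 0.001], [0.0, -0.001, -1.0]]
wrist_force: [-0.4, -0.7, 0.2]
width: 0.0851
grip_force: 0.0
```

>>> {"method": "carry_out", "body": {
  "deltas": [
    [[37,-8.9,0,0,0,0,85],[37,-8.9,0,0,0,0,85],[37,-8.9,0,0,0,0,85],[37,-8.9,0,0,0,0,85],[37,-8.9,0,0,0,0,85]]
  ]
}}

```text
t: 2.18
ee_pos: [0.4198, -0.0889, 0.2004]
orientation: [[0.239, 0.971, -0.001], [0.971, -0.239, 0.0], [0.0, -0.001, -1.0]]
wrist_force: [0.0, -0.4, -0.6]
width: 0.085
grip_force: 0.0
```

>>> {"method": "carry_out", "body": {
  "deltas": [
    [[37,-8.9,0,0,0,0,85],[37,-8.9,0,0,0,0,85],[37,-8.9,0,0,0,0,85],[37,-8.9,0,0,0,0,85],[37,-8.9,0,0,0,0,85]]
  ]
}}

```text
t: 2.6
ee_pos: [0.4206, 0.1016, 0.2005]
orientation: [[0.238, 0.971, -0.0], [0.971, -0.238, -0.0], [-0.0, -0.0, -1.0]]
wrist_force: [2.0, -0.1, -0.5]
width: 0.0852
grip_force: 0.0
```

>>> {"method": "carry_out", "body": {
  "deltas": [
    [[29.5,-11.6,0,0,0,0,85],[29.5,-11.6,0,0,0,0,85],[29.5,-11.6,0,0,0,0,85],[29.5,-11.6,0,0,0,0,85],[29.5,-11.6,0,0,0,0,85]]
  ]
}}

```text
t: 3.02
ee_pos: [0.3993, 0.2583, 0.2004]
orientation: [[0.238, 0.971, -0.0], [0.971, -0.238, -0.0], [-0.0, -0.0, -1.0]]
wrist_force: [0.3, -0.0, 0.1]
width: 0.085
grip_force: 0.0
```

```bash
python3 - <<'E'
from h import *
from m import blob
im,P=cloud("wrist"); save("w1.png",im)
Q,r=blob(P,0,0,560,420,.05,.075); print(len(Q),Q.min(0),Q.max(0),r)
E
python3 plan.py .398,.257,.12,76.5 .398,.257,.052,76.5
```

```text
11763 [ 0.06684467 -0.04297237  0.05000258] [0.70012912 0.4907413  0.07495882] ((394.24041748046875, 227.02099609375), (512.7673950195312, 635.0411376953125), 87.39212799072266)
t 3.07 p [0.3988 0.2628 0.2004] yaw 76.4 tilt [-0.001  0.003] q6 127 w 0.085 F [0.3 3.  0.7]
shift 3 x [-2.   0.2 26.8]  turn 1 x [-0.08 -0.18 -0.05]
shift 2 x [ 0.  0. 34.]  turn 1 x [0. 0. 0.]
```

View pics/w1.png

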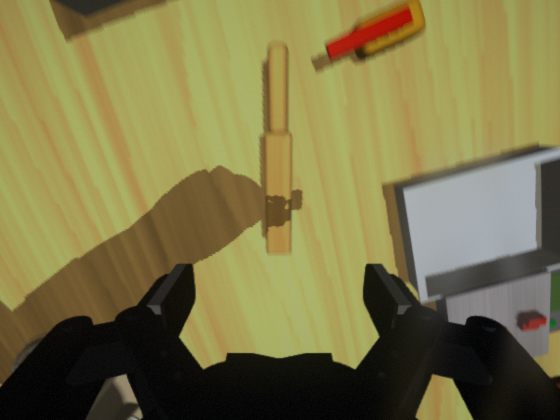

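The wrist view shows the head at cols 265–291, rows 133–253, nearly aligned with the tool and about midway between the fingers. I'll measure it and descend part way.

>>> {"method": "carry_out", "body": {
  "deltas": [
    [[0,0,30,0,0,0,85],[0,0,30,0,0,0,85],[0,0,0,0,0,0,85]]
  ]
}}

```text
t: 3.32
ee_pos: [0.396, 0.2556, 0.1355]
orientation: [[0.237, 0.971, -0.009], [0.972, -0.237, -0.004], [-0.006, -0.008, -1.0]]
wrist_force: [-1.7, -0.6, -0.4]
width: 0.0852
grip_force: 0.0
```

```bash
python3 - <<'E'
from h import *
im,P=cloud("wrist"); save("w2.png",im)
hsv=cv2.cvtColor(im,cv2.COLOR_RGB2HSV)
M=(P[...,2]>.052)&(P[...,2]<.072)&(P[...,1]>.17)&(P[...,1]<.345)&(P[...,0]<.46)&(P[...,0]>.34)
Q=P[M]; print(len(Q),np.median(Q[:,2]),Q.min(0),Q.max(0),cv2.minAreaRect((Q[:,:2]*1000).astype(np.float32)))
E
python3 plan.py .398,.257,.052,76.5
```

```text
5764 0.05907753250573118 [0.3707851  0.18714358 0.05201459] [0.43055787 0.34498414 0.06210591] ((402.1376037597656, 268.115478515625), (162.5700225830078, 28.19072723388672), 76.47785186767578)
t 3.37 p [0.3972 0.2558 0.138 ] yaw 76.3 tilt [-0.007 -0.003] q6 127 w 0.0852 F [-0.2 -0.3  0.4]
shift 3 x [ 0.6  0.3 28.7]  turn 1 x [-0.33  0.25 -0.24]
```

>>> {"method": "carry_out", "body": {
  "deltas": [
    [[0,1,29,0,0,-0.2,85],[0,1,29,0,0,0,85],[0,0,28,0,0,0,85],[0,0,0,0,0,0,22],[0,0,0,0,0,0,22]]
  ],
  "newtons": 80
}}

```text
t: 3.78
ee_pos: [0.4017, 0.2559, 0.0552]
orientation: [[0.235, 0.972, -0.002], [0.972, -0.235, -0.001], [-0.001, -0.002, -1.0]]
wrist_force: [-0.1, -0.1, -0.8]
width: 0.0637
grip_force: 0.0
```

>>> {"method": "carry_out", "body": {
  "deltas": [
    [[0,0,0,0,0,0,20],[0,0,0,0,0,0,20],[0,0,0,0,0,0,20],[0,0,0,0,0,0,20],[0,0,0,0,0,0,20]]
  ]
}}

```text
t: 4.2
ee_pos: [0.4027, 0.2566, 0.0556]
orientation: [[0.235, 0.972, 0.002], [0.972, -0.235, 0.001], [0.001, 0.001, -1.0]]
wrist_force: [-0.1, 0.2, -0.4]
width: 0.0198
grip_force: 0.0
```

```bash
python3 plan.py .399,.255,.2,76.5 .45,.10,.2,180 .634,-.03,.2,180 .634,-.03,.13,180
```

```text
t 4.2 p [0.4027 0.2566 0.0556] yaw 76.4 tilt [0.002 0.001] q6 126 w 0.0198 F [-0.1  0.2 -0.4]
shift 4 x [ -0.6  -0.7 -36.1]  turn 1 x [ 0.08 -0.05 -0.07]
shift 5 x [-27.8  17.2   0. ]  turn 15 x [-0.  -0.  -6.9]
shift 6 x [-30.7 -21.7   0. ]  turn 1 x [0. 0. 0.]
shift 2 x [ 0.  0. 35.]  turn 1 x [0. 0. 0.]
```

Opening is 19.8 mm with no grip force, so the brush isn't held. I'll look.

```bash
python3 - <<'E'
from h import *
im,P=cloud("wrist"); im2,P2=cloud("scene")
save("w3.png",np.hstack([cv2.resize(im,(400,300)),cv2.resize(im2[150:300,340:540],(400,300))]))
E
```

```text
(no output)
```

View pics/w3.png

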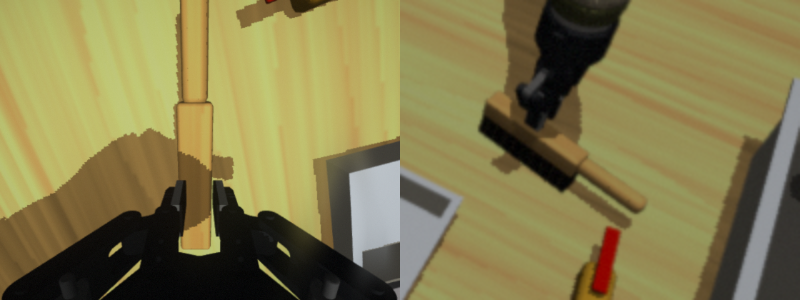

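Both views show the fingers straddling the head at its middle, so the fingers may just not have closed far enough. Closing further.

>>> {"method": "carry_out", "body": {
  "deltas": [
    [[0,0,0,0,0,0,0],[0,0,0,0,0,0,0],[0,0,0,0,0,0,0]]
  ],
  "newtons": 80
}}

```text
t: 4.55
ee_pos: [0.402, 0.2563, 0.0546]
orientation: [[0.235, 0.972, -0.0], [0.972, -0.235, -0.0], [-0.0, -0.0, -1.0]]
wrist_force: [-0.4, 0.6, 0.8]
width: -0.0003
grip_force: 0.0
```

```bash
python3 - <<'E'
from h import *
s=sense();print(s["width"],s["grip_force"],s["ee_pos"])
im,P=cloud("wrist"); save("w4.png",im)
b=np.load("top0.npz")
im2,P2=cloud("top");print(np.abs(im2[255:310,90:215].astype(int)-b["im"][255:310,90:215]).mean())
E
```

```text
-0.00029524079236160726 0.0 [0.40197368 0.25631458 0.05460097]
49.20562424242424
```

View pics/w4.png

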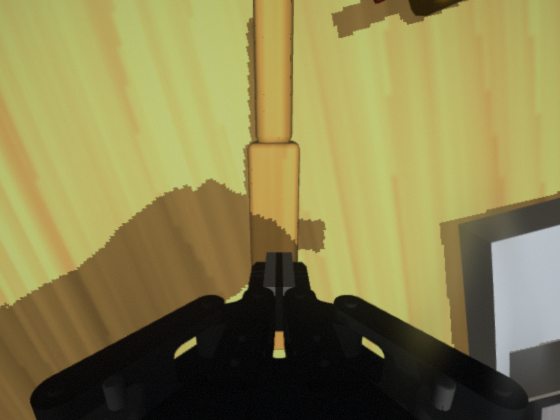

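The fingers shut above the head although the reported TCP z is 0.055. I'll check the fingertips' real height from the depth.

```bash
python3 - <<'E'
from h import *
s=sense();c=calibration("wrist");print(np.array(c["position"])-s["ee_pos"],s["ee_pos"],np.round(c["rotation"],3),s["wrist_force"])
im,P=cloud("wrist")
for v in (180,240,256,262,268,275,285): print(v,np.round(P[v,268],4),np.round(P[v,290],4))
im2,P2=cloud("scene")
np.savez("sc.npz",im=im2,P=P2)
# dark pixels near gripper in the scene view
g=im2.sum(2)<150
M=g&(np.hypot(P2[...,0]-.402,P2[...,1]-.256)<.05)
print(M.sum(),np.nanmin(P2[M],0),[np.round(np.percentile(P2[M][:,2],q),3) for q in (1,5,20,40,50,60,80)])
c2=P2[150:300,340:540]
for z in np.arange(.03,.14,.01):
    m=g&(np.abs(P2[...,2]-z)<.005)&(np.hypot(P2[...,0]-.402,P2[...,1]-.256)<.06); 
    if m.sum(): print(round(z,2),m.sum(),np.round(P2[m].mean(0),3))
E
```

```text
[0.01737276 0.07143995 0.1606301 ] [0.40196151 0.25630061 0.05455387] [[ 0.972 -0.224 -0.068]
 [-0.234 -0.929 -0.286]
 [ 0.001  0.294 -0.956]] [ 0.8264006  -0.33450983  0.30915317]
180 [0.407  0.3004 0.059 ] [0.4185 0.2977 0.0598]
240 [0.3985 0.2667 0.0597] [0.4107 0.2637 0.0594]
256 [0.3993 0.2668 0.0813] [0.41   0.2642 0.0814]
262 [0.3995 0.267  0.0884] [0.4097 0.2639 0.0873]
268 [0.3996 0.2665 0.0937] [0.4096 0.2645 0.0943]
275 [0.3998 0.2664 0.1001] [0.4092 0.2637 0.0993]
285 [0.3999 0.2659 0.1076] [0.4089 0.264  0.1081]
6420 [ 0.36632588  0.20617216 -0.00084517] [np.float64(0.008), np.float64(0.033), np.float64(0.225), np.float64(0.31), np.float64(0.364), np.float64(0.414), np.float64(0.467)]
0.03 120 [0.412 0.256 0.03 ]
0.04 107 [0.413 0.255 0.041]
0.05 125 [0.413 0.254 0.05 ]
0.06 49 [0.411 0.253 0.057]
0.08 15 [0.41  0.259 0.082]
0.09 25 [0.413 0.258 0.089]
0.1 33 [0.412 0.258 0.099]
0.11 6 [0.408 0.266 0.109]
0.12 21 [0.408 0.264 0.121]
0.13 36 [0.418 0.261 0.128]
0.14 49 [0.418 0.262 0.141]
```

Depth from both cameras puts the closed tips at z≈0.078, 23 mm *above* the reported TCP rather than 19 mm ahead of it. The world heights of the brush and bench agree with what they must be, so the reported TCP is about 42 mm too deep along the tool axis. I'll open, go lower in steps and check.

>>> {"method": "carry_out", "body": {
  "deltas": [
    [[0,0,0,0,0,0,85],[0,0,0,0,0,0,85],[0,0,0,0,0,0,85],[0,0,0,0,0,0,85],[0,0,0,0,0,0,85]]
  ]
}}

```text
t: 5.17
ee_pos: [0.402, 0.2563, 0.0546]
orientation: [[0.235, 0.972, -0.0], [0.972, -0.235, -0.0], [-0.0, 0.0, -1.0]]
wrist_force: [0.3, 0.0, 1.0]
width: 0.0607
grip_force: 0.0
```

>>> {"method": "carry_out", "body": {
  "deltas": [
    [[0,0,0,0,0,0,85],[0,0,10,0,0,0,85],[0,0,10,0,0,0,85],[0,0,0,0,0,0,85],[0,0,0,0,0,0,85]]
  ]
}}

```text
t: 5.58
ee_pos: [0.4009, 0.2558, 0.0334]
orientation: [[0.235, 0.972, -0.003], [0.972, -0.235, -0.001], [-0.002, -0.002, -1.0]]
wrist_force: [0.3, -0.2, 0.6]
width: 0.0849
grip_force: 0.0
```

```bash
cat > tip.py <<'E'
from h import *
# visible finger tips in the wrist picture: lowest valid points near the tool's y line, in tool axes from the reported TCP
s=sense();o=np.array(s["orientation"]);im,P=cloud("wrist")
L=(P-np.array(s["ee_pos"]))@o*1000
M=(np.abs(L[...,0])<20)&(np.abs(L[...,1])<62)&(P[...,2]>.062)&(L[...,2]>-75)&(im.sum(2)<300)
for sg in(-1,1):
    m=M&(L[...,1]*sg>0)
    if m.sum(): q=L[m]; print("side",sg,m.sum(),"lowest tool z",np.round(np.percentile(q[:,2],[95,99,100]),1),"y",np.round(np.percentile(q[q[:,2]>q[:,2].max()-8][:,1],[0,50,100]),1),"x",np.round(q[q[:,2]>q[:,2].max()-8][:,0].max(),1))
print("ee",np.round(s["ee_pos"],4),"w",s["width"],"F",np.round(s["wrist_force"],1))
E
python3 tip.py
```

```text
side -1 2611 lowest tool z [-35.9 -32.2 -30.2] y [-54.6 -42.2 -41.6] x 10.0
side 1 2581 lowest tool z [-35.9 -32.5 -30.6] y [42.4 43.  54.9] x 10.2
ee [0.4009 0.2558 0.0334] w 0.08494021284477456 F [ 0.3 -0.2  0.6]
```

```bash
sed -i 's/(P\[...,2\]>.062)/(P[...,2]>.012)\&(np.abs(L[...,1])>30)/; s/im.sum(2)<300/im.sum(2)<200/' tip.py; python3 tip.py
```

```text
side -1 2555 lowest tool z [-35.9 -32.2 -30.5] y [-54.9 -42.1 -41.5] x 10.0
side 1 2464 lowest tool z [-35.7 -32.3 -31. ] y [42.5 43.  53.9] x 10.0
ee [0.4014 0.256  0.0339] w 0.08531343995673012 F [-0.9 -0.2 -0.2]
```

Open tips stand 30 mm behind the reported TCP, against 6 mm ahead expected, so the offset of about 40 mm is confirmed. I'll descend to reported z 0.012 and close.

>>> {"method": "carry_out", "body": {
  "deltas": [
    [[0,0,11,0,0,0,85],[0,0,11,0,0,0,85],[0,0,0,0,0,0,0],[0,0,0,0,0,0,0],[0,0,0,0,0,0,0]]
  ],
  "newtons": 80
}}

```text
t: 6.1
ee_pos: [0.4023, 0.2565, 0.0131]
orientation: [[0.235, 0.972, 0.0], [0.972, -0.235, 0.0], [0.0, 0.0, -1.0]]
wrist_force: [0.3, -0.4, -0.9]
width: 0.0511
grip_force: 0.0
```

>>> {"method": "carry_out", "body": {
  "deltas": [
    [[0,0,0,0,0,0,0],[0,0,0,0,0,0,0],[0,0,0,0,0,0,0],[0,0,0,0,0,0,0],[0,0,0,0,0,0,0]]
  ]
}}

```text
t: 6.52
ee_pos: [0.4025, 0.2566, 0.0134]
orientation: [[0.235, 0.972, 0.001], [0.972, -0.235, 0.0], [0.001, 0.001, -1.0]]
wrist_force: [-1.6, -0.6, 6.8]
width: 0.0268
grip_force: 78.6
```

```bash
python3 tip.py; python3 plan.py .399,.255,.16,76.5 .45,.10,.16,180 .634,-.03,.16,180 .634,-.03,.1,180
```

```text
side -1 1927 lowest tool z [-64.7 -61.4 -59.6] y [-44.5 -33.9 -30.1] x 12.3
side 1 1909 lowest tool z [-64.5 -61.5 -59.9] y [30.  33.8 44.2] x 12.4
ee [0.4025 0.2566 0.0134] w 0.02675515931841387 F [-1.6 -0.6  6.8]
t 6.57 p [0.4025 0.2566 0.0134] yaw 76.4 tilt [0.001 0.   ] q6 126 w 0.0266 F [-1.9 -0.6  6.1]
shift 4 x [ -0.6  -0.7 -36.7]  turn 1 x [ 0.05 -0.04 -0.07]
shift 5 x [-27.8  17.2   0. ]  turn 15 x [-0.  -0.  -6.9]
shift 6 x [-30.7 -21.7   0. ]  turn 1 x [0. 0. 0.]
shift 2 x [ 0.  0. 30.]  turn 1 x [0. 0. 0.]
```

Gripped (27 mm, 79 N), with bristles on the bench at reported z 0.0134. Lifting, turning and moving to the pan's -y side.

>>> {"method": "carry_out", "body": {
  "deltas": [
    [[0,0,-36,0,0,0,0],[0,0,-36,0,0,0,0],[0,0,-36,0,0,0,0],[0,0,-36,0,0,0,0],[0,0,0,0,0,0,0]]
  ]
}}

```text
t: 6.98
ee_pos: [0.4059, 0.258, 0.1635]
orientation: [[0.235, 0.972, 0.01], [0.972, -0.235, 0.004], [0.007, 0.009, -1.0]]
wrist_force: [0.9, 0.4, -1.1]
width: 0.027
grip_force: 79.5
```

>>> {"method": "carry_out", "body": {
  "deltas": [
    [[-27.8,17.2,0,0,0,0,0],[-27.8,17.2,0,0,0,0,0],[-27.8,17.2,0,0,0,0,0],[-27.8,17.2,0,0,0,0,0],[-27.8,17.2,0,0,0,0,0]]
  ]
}}

```text
t: 7.4
ee_pos: [0.4529, 0.0997, 0.1561]
orientation: [[0.234, 0.972, -0.0], [0.972, -0.234, -0.0], [-0.0, -0.0, -1.0]]
wrist_force: [0.8, -0.4, -2.7]
width: 0.0266
grip_force: 79.3
```

>>> {"method": "carry_out", "body": {
  "deltas": [
    [[0,0,0,0,0,-7,0],[0,0,0,0,0,-7,0],[0,0,0,0,0,-7,0],[0,0,0,0,0,-7,0],[0,0,0,0,0,-7,0]]
  ]
}}

```text
t: 7.82
ee_pos: [0.4527, 0.1007, 0.1559]
orientation: [[-0.37, 0.929, -0.001], [0.929, 0.37, -0.0], [0.0, -0.001, -1.0]]
wrist_force: [-0.1, 0.2, -1.4]
width: 0.027
grip_force: 79.4
```

>>> {"method": "carry_out", "body": {
  "deltas": [
    [[0,0,0,0,0,-7,0],[0,0,0,0,0,-7,0],[0,0,0,0,0,-7,0],[0,0,0,0,0,-7,0],[0,0,0,0,0,-7,0]]
  ]
}}

```text
t: 8.23
ee_pos: [0.4526, 0.101, 0.1559]
orientation: [[-0.836, 0.548, -0.001], [0.548, 0.836, -0.0], [0.001, -0.001, -1.0]]
wrist_force: [0.4, 0.5, -1.7]
width: 0.0268
grip_force: 79.4
```

>>> {"method": "carry_out", "body": {
  "deltas": [
    [[0,0,0,0,0,-7,0],[0,0,0,0,0,-7,0],[0,0,0,0,0,-7,0],[0,0,0,0,0,-7,0],[0,0,0,0,0,-7,0]]
  ]
}}

```text
t: 8.65
ee_pos: [0.4526, 0.101, 0.1559]
orientation: [[-1.0, -0.031, -0.001], [-0.031, 1.0, -0.0], [0.001, -0.0, -1.0]]
wrist_force: [0.9, 0.1, -2.0]
width: 0.0266
grip_force: 79.4
```

```bash
python3 plan.py .636,-.026,.16,182 .636,-.026,.095,182
```

```text
t 8.65 p [0.4526 0.101  0.1559] yaw -178.2 tilt [-0.001 -0.   ] q6 1 w 0.0266 F [ 0.9  0.1 -2. ]
shift 6 x [-29.9 -22.1  -0.7]  turn 1 x [-0.01 -0.05 -0.23]
shift 2 x [ 0.   0.  32.5]  turn 1 x [0. 0. 0.]
```

>>> {"method": "carry_out", "body": {
  "deltas": [
    [[-29.9,-22.1,-0.7,0,0,0,0],[-29.9,-22.1,-0.7,0,0,0,0],[-29.9,-22.1,-0.7,0,0,0,0],[-29.9,-22.1,-0.7,0,0,0,0],[-29.9,-22.1,-0.7,0,0,0,0]]
  ]
}}

```text
t: 9.07
ee_pos: [0.6062, -0.0068, 0.1593]
orientation: [[-1.0, -0.025, -0.001], [-0.025, 1.0, -0.0], [0.001, 0.0, -1.0]]
wrist_force: [0.5, 0.3, -1.2]
width: 0.0268
grip_force: 79.5
```

>>> {"method": "carry_out", "body": {
  "deltas": [
    [[-29.9,-22.1,-0.7,0,0,0,0],[0,0,32,0,0,0,0],[0,0,32,0,0,0,0],[0,0,0,0,0,0,0],[0,0,0,0,0,0,0]]
  ]
}}

```text
t: 9.48
ee_pos: [0.6329, -0.0267, 0.094]
orientation: [[-1.0, -0.025, -0.007], [-0.025, 1.0, 0.001], [0.007, 0.001, -1.0]]
wrist_force: [0.0, 0.1, -1.2]
width: 0.0265
grip_force: 79.3
```

```bash
python3 - <<'E'
from h import *
im,P=cloud("scene"); save("s2.png",cv2.resize(im[150:330,180:420],(720,540)))
im,P=cloud("top")
M=(P[...,2]>.085)&(P[...,2]<.135)&(P[...,0]>.46)&(P[...,0]<.72)&(abs(P[...,1]+.03)<.05)
Q=P[M];print(M.sum(),Q.min(0),Q.max(0))
for a,b in((.49,.52),(.53,.56),(.57,.6),(.67,.7)):
    q=Q[(Q[:,0]>a)&(Q[:,0]<b)]; print(a,len(q),np.round(np.percentile(q[:,1:],[2,50,98],axis=0),3).tolist() if len(q) else "")
E
python3 plan.py .636,-.026,.076,182
```

```text
t 9.58 p [ 0.6359 -0.0269  0.098 ] yaw -178.6 tilt [ 0.001 -0.   ] q6 -11 w 0.027 F [ 1.2  0.3 -1.1]
shift 1 x [-0.1  0.9 22. ]  turn 1 x [-0.02  0.04 -0.55]Traceback (most recent call last):
  File "<stdin>", line 5, in <module>
    return umr_minimum(a, axis, None, out, keepdims, initial, where)
ValueError: zero-size array to reduction operation minimum which has no identity
```

View pics/s2.png

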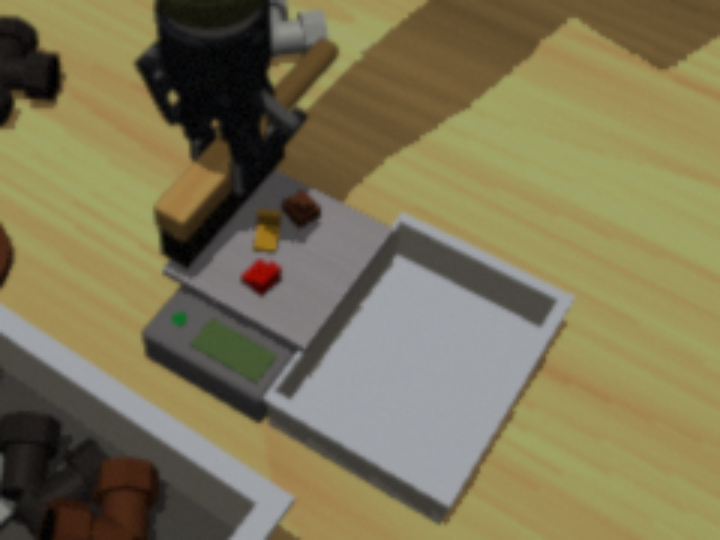

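The brush is aligned along the pan's -y edge. The scrap lies ahead at (300,208), (265,230) and (262,275) in the crop, with the tub beyond. Descending.

>>> {"method": "carry_out", "body": {
  "deltas": [
    [[0,0,11,0,0,-0.5,0],[0,0,11,0,0,0,0],[0,0,0,0,0,0,0],[0,0,0,0,0,0,0],[0,0,0,0,0,0,0]]
  ]
}}

```text
t: 10.0
ee_pos: [0.6356, -0.0269, 0.0751]
orientation: [[-0.999, -0.034, 0.0], [-0.034, 0.999, -0.0], [-0.0, -0.0, -1.0]]
wrist_force: [-1.3, 0.3, -1.7]
width: 0.0267
grip_force: 79.4
```

```bash
python3 plan.py .636,-.026,.075,182 .632,.11,.075,182
```

```text
t 10.0 p [ 0.6356 -0.0269  0.0751] yaw -178.1 tilt [ 0. -0.] q6 -12 w 0.0267 F [-1.3  0.3 -1.7]
shift 1 x [-0.5  0.9  0.1]  turn 1 x [-0.01  0.   -0.07]
shift 4 x [-0.2 34.   0. ]  turn 1 x [0. 0. 0.]
```

>>> {"method": "carry_out", "body": {
  "deltas": [
    [[0,14,0,0,0,0,0],[0,14,0,0,0,0,0],[0,14,0,0,0,0,0],[0,14,0,0,0,0,0],[0,14,0,0,0,0,0]]
  ]
}}

```text
t: 10.42
ee_pos: [0.6332, 0.0448, 0.0751]
orientation: [[-0.999, -0.034, 0.0], [-0.034, 0.999, -0.0], [-0.0, -0.0, -1.0]]
wrist_force: [0.2, -0.9, -1.5]
width: 0.0267
grip_force: 79.5
```

>>> {"method": "carry_out", "body": {
  "deltas": [
    [[0,14,0,0,0,0,0],[0,14,0,0,0,0,0],[0,14,0,0,0,0,0],[0,14,0,0,0,0,0],[0,14,0,0,0,0,0]]
  ]
}}

```text
t: 10.83
ee_pos: [0.6307, 0.1145, 0.0748]
orientation: [[-0.999, -0.034, -0.0], [-0.034, 0.999, 0.0], [0.0, 0.0, -1.0]]
wrist_force: [0.2, -0.7, -1.1]
width: 0.0267
grip_force: 79.5
```

>>> {"method": "carry_out", "body": {
  "deltas": [
    [[0,0,-30,0,0,0,0],[0,0,-30,0,0,0,0],[0,0,-20,0,0,0,0]]
  ]
}}

```text
t: 11.08
ee_pos: [0.6314, 0.1142, 0.1571]
orientation: [[-0.999, -0.035, 0.002], [-0.035, 0.999, 0.0], [-0.002, 0.0, -1.0]]
wrist_force: [0.5, -0.6, -0.6]
width: 0.027
grip_force: 79.4
```

```bash
python3 - <<'E'
from h import *
im,P=cloud("scene"); save("s3.png",cv2.resize(im[150:330,180:420],(720,540)))
E
python3 plan.py .44,.2,.155,182 .44,.2,.05,182
```

```text
t 11.13 p [0.6336 0.1141 0.1615] yaw -178.0 tilt [0.008 0.   ] q6 1 w 0.0269 F [ 1.2 -0.3  1.5]
shift 6 x [31.8 15.4  0.8]  turn 1 x [ 0.01  0.47 -0.04]
shift 3 x [ 0.  0. 35.]  turn 1 x [0. 0. 0.]
```

View pics/s3.png

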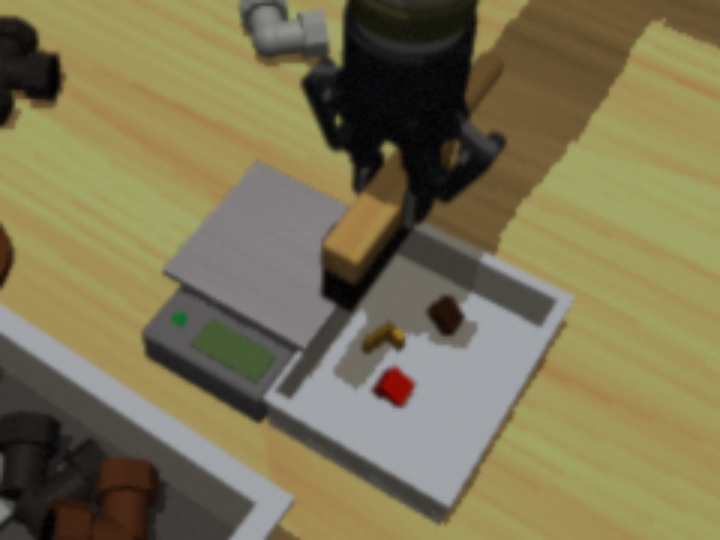

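All three bits are in the tub, at (445,315), (385,337) and (393,387), and the pan is clear. Putting the brush on the bench at about (0.42, 0.20).

>>> {"method": "carry_out", "body": {
  "deltas": [
    [[35,15.5,0.8,0,0,0,0],[35,15.5,0.8,0,0,0,0],[35,15.5,0.8,0,0,0,0],[35,15.5,0.8,0,0,0,0],[35,15.5,0.8,0,0,0,0]]
  ]
}}

```text
t: 11.55
ee_pos: [0.4515, 0.1852, 0.1504]
orientation: [[-0.999, -0.033, -0.0], [-0.033, 0.999, 0.0], [0.0, 0.0, -1.0]]
wrist_force: [-0.3, 1.1, -1.4]
width: 0.0265
grip_force: 79.5
```

>>> {"method": "carry_out", "body": {
  "deltas": [
    [[35,15.5,0.8,0,0,0,0],[0,0,35,0,0,0,0],[0,0,35,0,0,0,0],[0,0,35,0,0,0,0],[0,0,0,0,0,0,0]]
  ]
}}

```text
t: 11.97
ee_pos: [0.4125, 0.1979, 0.0398]
orientation: [[-0.999, -0.034, -0.01], [-0.034, 0.999, -0.003], [0.01, -0.002, -1.0]]
wrist_force: [-1.9, -1.2, -2.1]
width: 0.0266
grip_force: 79.3
```

```bash
python3 plan.py .42,.2,.015,182
```

```text
t 11.97 p [0.4125 0.1979 0.0398] yaw -178.0 tilt [-0.01  -0.003] q6 14 w 0.0266 F [-1.9 -1.2 -2.1]
shift 1 x [-7.8  1.9 24.7]  turn 1 x [-0.13 -0.55 -0.04]
```

>>> {"method": "carry_out", "body": {
  "deltas": [
    [[0,0,15,0,0,0,0],[0,0,10,0,0,0,0],[0,0,0,0,0,0,0],[0,0,0,0,0,0,0],[0,0,0,0,0,0,0]]
  ]
}}

```text
t: 12.38
ee_pos: [0.419, 0.1991, 0.0214]
orientation: [[-0.999, -0.033, 0.002], [-0.033, 0.999, 0.0], [-0.002, 0.0, -1.0]]
wrist_force: [0.5, -0.1, -2.1]
width: 0.027
grip_force: 79.5
```

```bash
python3 plan.py .42,.2,.0135,182
```

```text
t 12.38 p [0.419  0.1991 0.0214] yaw -178.1 tilt [0.002 0.   ] q6 14 w 0.027 F [ 0.5 -0.1 -2.1]
shift 1 x [-1.   0.8  7.9]  turn 1 x [ 0.02  0.09 -0.08]
```

>>> {"method": "carry_out", "body": {
  "deltas": [
    [[0,0,3.5,0,0,0,0],[0,0,3.5,0,0,0,0],[0,0,0,0,0,0,0],[0,0,0,0,0,0,0]]
  ]
}}

```text
t: 12.72
ee_pos: [0.4186, 0.1989, 0.0135]
orientation: [[-0.999, -0.033, 0.001], [-0.033, 0.999, 0.0], [-0.001, 0.0, -1.0]]
wrist_force: [1.3, 0.9, 0.2]
width: 0.0271
grip_force: 79.6
```

>>> {"method": "carry_out", "body": {
  "deltas": [
    [[0,0,0,0,0,0,60],[0,0,0,0,0,0,85],[0,0,0,0,0,0,85],[0,0,0,0,0,0,85],[0,0,0,0,0,0,85]]
  ]
}}

```text
t: 13.13
ee_pos: [0.4178, 0.1987, 0.013]
orientation: [[-0.999, -0.034, -0.0], [-0.034, 0.999, -0.0], [0.0, -0.0, -1.0]]
wrist_force: [-0.6, -0.4, 0.0]
width: 0.0843
grip_force: 0.0
```

>>> {"method": "carry_out", "body": {
  "deltas": [
    [[0,0,0,0,0,0,85],[0,0,-30,0,0,0,85],[0,0,-35,0,0,0,85],[0,0,-35,0,0,0,85],[0,0,-35,0,0,0,85]]
  ]
}}

```text
t: 13.55
ee_pos: [0.4173, 0.1986, 0.1494]
orientation: [[-0.999, -0.034, -0.001], [-0.034, 0.999, -0.0], [0.001, -0.0, -1.0]]
wrist_force: [1.3, 0.2, 0.6]
width: 0.0852
grip_force: 0.0
```

```bash
python3 - <<'E'
from h import *
im,P=cloud("scene")
M=(P[...,2]>.03)&(P[...,2]<.09)&(P[...,0]>.22)&(P[...,0]<.52)&(P[...,1]>.14)&(P[...,1]<.26)
Q=P[M];print(len(Q),Q.min(0),Q.max(0),np.percentile(Q[:,2],[50,95]),cv2.minAreaRect((Q[:,:2]*1000).astype(np.float32)))
E
python3 plan.py .45,0,.15,117  .58,-.275,.15,117
```

```text
791 [0.27551676 0.18180187 0.03003519] [0.49107328 0.21341127 0.06618444] [0.06069419 0.06380566] ((383.3405456542969, 195.73219299316406), (215.53147888183594, 28.978408813476562), 1.9160377979278564)
t 13.6 p [0.4213 0.1998 0.1563] yaw -178.1 tilt [0.009 0.003] q6 14 w 0.0849 F [2.5 1.2 4.4]
shift 6 x [ -3.6 -33.4   1. ]  turn 10 x [0.04 0.04 6.49]
shift 9 x [-33.8  -1.    0. ]  turn 1 x [0. 0. 0.]
```

The brush stands on the bench and is let go. Going over the tee's stem collar.

>>> {"method": "carry_out", "body": {
  "deltas": [
    [[-3.6,-33.4,1,0,0,0,85],[-3.6,-33.4,1,0,0,0,85],[-3.6,-33.4,1,0,0,0,85],[-3.6,-33.4,1,0,0,0,85],[-3.6,-33.4,1,0,0,0,85]]
  ]
}}

```text
t: 14.02
ee_pos: [0.4415, 0.0311, 0.143]
orientation: [[-0.999, -0.034, 0.0], [-0.034, 0.999, -0.0], [-0.0, -0.0, -1.0]]
wrist_force: [0.8, -1.0, 0.2]
width: 0.0852
grip_force: 0.0
```

>>> {"method": "carry_out", "body": {
  "deltas": [
    [[-3.6,-33.4,1,0,0,6.5,85],[0,0,0,0,0,6.5,85],[0,0,0,0,0,6.5,85],[0,0,0,0,0,6.5,85],[0,0,0,0,0,6.5,85]]
  ]
}}

```text
t: 14.43
ee_pos: [0.4462, -0.0013, 0.1418]
orientation: [[-0.857, 0.515, -0.0], [0.515, 0.857, 0.0], [0.0, -0.0, -1.0]]
wrist_force: [0.2, 0.5, 0.0]
width: 0.0848
grip_force: 0.0
```

>>> {"method": "carry_out", "body": {
  "deltas": [
    [[0,0,0,0,0,6.5,85],[0,0,0,0,0,6.5,85],[0,0,0,0,0,6.5,85],[0,0,0,0,0,6.5,85],[0,0,0,0,0,6.5,85]]
  ]
}}

```text
t: 14.85
ee_pos: [0.4461, -0.0008, 0.1418]
orientation: [[-0.448, 0.894, -0.0], [0.894, 0.448, -0.0], [0.0, -0.0, -1.0]]
wrist_force: [-0.3, 0.3, 0.3]
width: 0.085
grip_force: 0.0
```

>>> {"method": "carry_out", "body": {
  "deltas": [
    [[-33.8,-1,0,0,0,0,85],[-33.8,-1,0,0,0,0,85],[-33.8,-1,0,0,0,0,85],[-33.8,-1,0,0,0,0,85],[-33.8,-1,0,0,0,0,85]]
  ]
}}

```text
t: 15.27
ee_pos: [0.5188, -0.1552, 0.1418]
orientation: [[-0.453, 0.892, 0.0], [0.892, 0.453, -0.0], [-0.0, 0.0, -1.0]]
wrist_force: [0.5, 0.2, -0.4]
width: 0.085
grip_force: 0.0
```

>>> {"method": "carry_out", "body": {
  "deltas": [
    [[-33.8,-1,0,0,0,0,85],[-33.8,-1,0,0,0,0,85],[-33.8,-1,0,0,0,0,85],[0,0,0,0,0,0,85],[0,0,0,0,0,0,85]]
  ]
}}

```text
t: 15.68
ee_pos: [0.5617, -0.2471, 0.1409]
orientation: [[-0.451, 0.893, -0.001], [0.893, 0.451, 0.001], [0.001, -0.001, -1.0]]
wrist_force: [-0.3, 0.5, -0.6]
width: 0.0852
grip_force: 0.0
```

```bash
cat > fit.py <<'E'
# refine pose of tee/elbow from the wrist cloud: fit its flat silhouette (legs) to the points above the bench
import sys; from h import *
from scipy.optimize import minimize
legs=dict(tee=(0,180,90),elbow=(0,90))[sys.argv[1]]; x0=[float(a) for a in sys.argv[2].split(",")]; zb=float(sys.argv[3]) if len(sys.argv)>3 else 0
cam=sys.argv[4] if len(sys.argv)>4 else "wrist"
im,P=cloud(cam); save(f"fit_{sys.argv[1]}_{int(sense()['t']*10)}.png",im)
M=(np.hypot(P[...,0]-x0[0],P[...,1]-x0[1])<.085)&(P[...,2]>zb+.02)&(P[...,2]<zb+.05)
Q=P[M][:,:2]*1000
g=np.array([[x,y] for x in np.arange(-60,60,2) for y in np.arange(-60,60,2)],float)
def sd(q):   # signed distance to silhouette, negative inside
    d=[]
    for a in legs:
        c,s=np.cos(np.radians(a)),np.sin(np.radians(a)); u=q[:,0]*c+q[:,1]*s; v=np.abs(-q[:,0]*s+q[:,1]*c)
        for lo,hi,w in((0,30,16),(30,52,22)): d.append(np.maximum(np.maximum(lo-u,u-hi),v-w))
    return np.min(d,0)
inside=g[sd(g)<0]
from scipy.spatial import cKDTree
T=cKDTree(Q)
def cost(p):
    c,s=np.cos(np.radians(p[2])),np.sin(np.radians(p[2])); R=np.array([[c,-s],[s,c]])
    return np.minimum(np.maximum(sd((Q-p[:2])@R),0),10).mean()+.5*np.minimum(T.query(inside@R.T+p[:2])[0],8).mean()
r=min((minimize(cost,[x0[0]*1000,x0[1]*1000,x0[2]+d],method="Nelder-Mead",options=dict(initial_simplex=np.array([x0[0]*1000,x0[1]*1000,x0[2]+d])+np.array([[0,0,0],[8,0,0],[0,8,0],[0,0,8]]))) for d in(-8,0,8)),key=lambda r:r.fun)
print(len(Q),"top z",np.round(np.percentile(P[M][:,2],[90,98]),4),"pose",np.round(r.x,1),"cost",round(r.fun,2))
E
python3 fit.py tee .594,-.320,27; python3 fit.py tee .594,-.320,27 0 top;python3 fit.py elbow .416,-.141,136 0 top; python3 plan.py .575,-.2835,.05,117
```

```text
4851 top z [0.0426 0.0434] pose [ 592.7 -324.3   28.2] cost 0.26
223 top z [0.0439 0.0451] pose [ 593.5 -318.3   27. ] cost 3.19
767 top z [0.0431 0.0449] pose [ 418.2 -140.5  133.7] cost 0.7
t 15.83 p [ 0.5608 -0.2444  0.1418] yaw 117.0 tilt [-0.001  0.001] q6 32 w 0.0847 F [-0.4  0.8  1.3]
shift 3 x [-13.8  -1.7  30.6]  turn 1 x [-0.04 -0.07 -0.04]
```

Wrist fit of the tee is clean: (0.593, -0.324), 28°, top at 0.043. The stem collar is then at (0.573, -0.288).

```bash
python3 plan.py .5733,-.288,.05,118.2
```

```text
t 15.83 p [ 0.5608 -0.2444  0.1418] yaw 117.0 tilt [-0.001  0.001] q6 32 w 0.0847 F [-0.4  0.8  1.3]
shift 3 x [-14.9  -2.9  30.6]  turn 1 x [-0.04 -0.07 -1.24]
```

>>> {"method": "carry_out", "body": {
  "deltas": [
    [[-14.9,-2.9,30,0,0,-1.2,85],[-14.9,-2.6,30,0,0,0,85],[-14.9,-2.6,30,0,0,0,85],[0,0,0,0,0,0,85],[0,0,0,0,0,0,85]]
  ]
}}

```text
t: 16.25
ee_pos: [0.5735, -0.2869, 0.0506]
orientation: [[-0.472, 0.882, -0.004], [0.882, 0.472, 0.003], [0.004, -0.002, -1.0]]
wrist_force: [-0.2, 0.2, -0.4]
width: 0.0851
grip_force: 0.0
```

```bash
python3 fit.py tee .593,-.324,28;  python3 plan.py .5733,-.288,-.017,118.2; python3 tip.py
```

```text
10667 top z [0.0427 0.0433] pose [ 592.3 -324.6   28. ] cost 0.2
t 16.3 p [ 0.5747 -0.2874  0.0525] yaw 118.2 tilt [-0.001  0.001] q6 28 w 0.0848 F [-0.2  0.2  0.5]
shift 2 x [-0.  -0.7 34.8]  turn 1 x [-0.03 -0.08 -0.02]
side -1 2699 lowest tool z [31.3 38.4 40.4] y [-53.  -42.6 -31.5] x -19.0
side 1 2400 lowest tool z [-36.3 -32.9 -31.1] y [41.3 41.9 54.2] x 10.2
ee [ 0.5747 -0.2874  0.0525] w 0.08475907255079153 F [-0.2  0.2  0.5]
```

>>> {"method": "carry_out", "body": {
  "deltas": [
    [[0,-1,30,0,0,0,85],[0,0,25,0,0,0,85],[0,0,13,0,0,0,85],[0,0,0,0,0,0,85],[0,0,0,0,0,0,0]]
  ],
  "newtons": 110
}}

```text
t: 16.77
ee_pos: [0.575, -0.2888, -0.0142]
orientation: [[-0.472, 0.881, 0.001], [0.881, 0.472, -0.001], [-0.001, 0.001, -1.0]]
wrist_force: [0.2, -0.1, 0.6]
width: 0.0755
grip_force: 0.0
```

>>> {"method": "carry_out", "body": {
  "deltas": [
    [[0,0,0,0,0,0,0],[0,0,0,0,0,0,0],[0,0,0,0,0,0,0],[0,0,0,0,0,0,0],[0,0,0,0,0,0,0]]
  ]
}}

```text
t: 17.18
ee_pos: [0.576, -0.2901, -0.013]
orientation: [[-0.472, 0.882, 0.004], [0.882, 0.472, -0.002], [-0.004, 0.002, -1.0]]
wrist_force: [0.1, 1.1, 6.9]
width: 0.0421
grip_force: 112.6
```

```bash
python3 plan.py
```

```text
t 17.18 p [ 0.576  -0.2901 -0.013 ] yaw 118.1 tilt [ 0.004 -0.002] q6 28 w 0.0421 F [0.1 1.1 6.9]
```

Gripped (42 mm, 113 N). Lifting and checking the hold.

>>> {"method": "carry_out", "body": {
  "deltas": [
    [[0,0,-15,0,0,0,0],[0,0,-25,0,0,0,0],[0,0,-35,0,0,0,0],[0,0,-35,0,0,0,0],[0,0,-10,0,0,0,0]]
  ]
}}

```text
t: 17.6
ee_pos: [0.5767, -0.2908, 0.1101]
orientation: [[-0.471, 0.882, 0.007], [0.882, 0.471, -0.004], [-0.007, 0.004, -1.0]]
wrist_force: [1.7, -0.6, -4.5]
width: 0.042
grip_force: 113.2
```

>>> {"method": "carry_out", "body": {
  "deltas": [
    [[0,0,0,0,0,0,0],[0,0,0,0,0,0,0]]
  ]
}}

```text
t: 17.77
ee_pos: [0.5741, -0.2892, 0.1034]
orientation: [[-0.471, 0.882, -0.0], [0.882, 0.471, 0.0], [0.0, -0.0, -1.0]]
wrist_force: [-0.4, 0.7, -6.0]
width: 0.0417
grip_force: 113.1
```

```bash
python3 plan.py .6326,.0515,.11,92; python3 fit.py tee .593,-.325,28 0.12
```

```text
t 17.77 p [ 0.5741 -0.2892  0.1034] yaw 118.1 tilt [-0.  0.] q6 28 w 0.0417 F [-0.4  0.7 -6. ]
shift 10 x [27.3 21.2 -0.7]  turn 4 x [-0.   -0.    6.53]
12541 top z [0.1608 0.1689] pose [ 582.9 -311.1   50.1] cost 2.31
```

```bash
cat > tilt.py <<'E'
from h import *
# heights of the held part's visible top, by bands behind the grasp (tool x), relative to the reported TCP
s=sense();o=np.array(s["orientation"]);im,P=cloud("wrist");L=(P-np.array(s["ee_pos"]))@o*1000
for a in range(-70,30,10):
    m=(L[...,0]>=a)&(L[...,0]<a+10)&(np.abs(L[...,1])<58)&(L[...,2]<-15)&(L[...,2]>-85)
    print(a,m.sum(),np.round(np.percentile(L[m][:,2],[5,50]),1) if m.sum() else "", np.round(np.percentile(L[m][:,1],[1,99]),0) if m.sum() else "")
E
python3 tilt.py; python3 - <<'E'
from h import *
im,P=cloud("scene"); save("s4.png",cv2.resize(im[80:260,120:360],(720,540)))
E
```

```text
-70 0  
-60 0  
-50 291 [-55.8 -55. ] [-54.  51.]
-40 959 [-55.7 -53.2] [-53.  50.]
-30 2392 [-49.9 -44.4] [-47.  45.]
-20 951 [-83.8 -56.2] [-52.  44.]
-10 5052 [-82.6 -74.4] [-54.  53.]
0 6246 [-79.4 -55.9] [-47.  45.]
10 8288 [-83.3 -65.2] [-55.  54.]
20 0
```

View pics/s4.png

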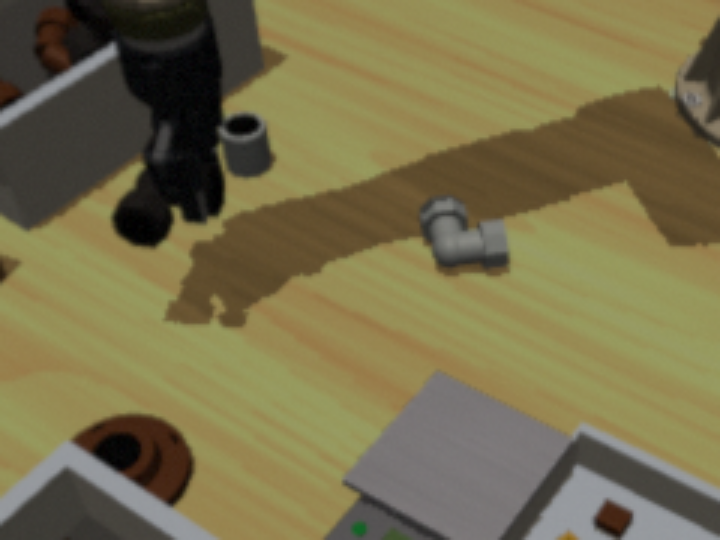

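The tee is held nearly level (sag about 2°); the elbow and the coupling are undisturbed. Carrying to the pan.

>>> {"method": "carry_out", "body": {
  "deltas": [
    [[14,11,-0.7,0,0,0,0],[27.3,21.2,-1,0,0,0,0],[27.3,21.2,-1,0,0,0,0],[27.3,21.2,-1,0,0,0,0],[27.3,21.2,-1,0,0,0,0]]
  ]
}}

```text
t: 18.33
ee_pos: [0.5993, -0.1338, 0.1062]
orientation: [[-0.471, 0.882, -0.004], [0.882, 0.471, 0.001], [0.003, -0.003, -1.0]]
wrist_force: [-0.3, 0.0, -6.0]
width: 0.0422
grip_force: 112.9
```

>>> {"method": "carry_out", "body": {
  "deltas": [
    [[27.3,21.2,-1,0,0,0,0],[27.3,21.2,-1,0,0,0,0],[27.3,21.2,0,0,0,0,0],[27.3,21.2,0,0,0,0,0],[27.3,21.2,0,0,0,0,0]]
  ]
}}

```text
t: 18.75
ee_pos: [0.6285, 0.0367, 0.1083]
orientation: [[-0.471, 0.882, -0.004], [0.882, 0.471, 0.0], [0.002, -0.003, -1.0]]
wrist_force: [-0.2, 1.0, -5.1]
width: 0.0418
grip_force: 112.9
```

>>> {"method": "carry_out", "body": {
  "deltas": [
    [[13.3,10.2,0,0,0,6.5,0],[0,0,0,0,0,6.5,0],[0,0,0,0,0,6.5,0],[0,0,0,0,0,6.5,0],[0,0,0,0,0,0,0]]
  ]
}}

```text
t: 19.17
ee_pos: [0.6311, 0.0519, 0.1082]
orientation: [[-0.035, 0.999, -0.004], [0.999, 0.035, 0.0], [0.0, -0.004, -1.0]]
wrist_force: [1.0, 0.2, -6.1]
width: 0.0421
grip_force: 112.9
```

>>> {"method": "carry_out", "body": {
  "deltas": [
    [[0,0,0,0,0,0,0],[0,0,0,0,0,0,0]]
  ]
}}

```text
t: 19.33
ee_pos: [0.6319, 0.0513, 0.1094]
orientation: [[-0.04, 0.999, -0.002], [0.999, 0.04, 0.0], [0.0, -0.002, -1.0]]
wrist_force: [0.1, 0.1, -5.6]
width: 0.0424
grip_force: 113.0
```

```bash
python3 plan.py .6326,.0515,.055,92; python3 tilt.py
```

```text
t 19.33 p [0.6319 0.0513 0.1094] yaw 92.3 tilt [-0.002  0.   ] q6 85 w 0.0424 F [ 0.1  0.1 -5.6]
shift 2 x [ 0.1  0.4 27.2]  turn 1 x [-0.12 -0.01  0.27]
-70 0  
-60 0  
-50 288 [-55.8 -55. ] [-53.  51.]
-40 1049 [-55.7 -50. ] [-52.  51.]
-30 2336 [-49.6 -44.2] [-46.  45.]
-20 1000 [-83.9 -57.1] [-52.  45.]
-10 5056 [-82.5 -74.3] [-54.  53.]
0 6687 [-80.  -56.1] [-50.  49.]
10 7748 [-83.1 -64.6] [-55.  54.]
20 0
```

>>> {"method": "carry_out", "body": {
  "deltas": [
    [[0,0,25,0,0,0,0],[0,0,20,0,0,0,0],[0,0,10,0,0,0,0],[0,0,0,0,0,0,0],[0,0,0,0,0,0,0]]
  ]
}}

```text
t: 19.8
ee_pos: [0.632, 0.0512, 0.0553]
orientation: [[-0.037, 0.999, -0.002], [0.999, 0.037, -0.0], [0.0, -0.002, -1.0]]
wrist_force: [0.3, -0.4, -4.7]
width: 0.0419
grip_force: 112.8
```

>>> {"method": "carry_out", "body": {
  "deltas": [
    [[0,0,2,0,0,0,0],[0,0,2,0,0,0,0],[0,0,1,0,0,0,0],[0,0,0,0,0,0,0],[0,0,0,0,0,0,0]]
  ]
}}

```text
t: 20.22
ee_pos: [0.6329, 0.0514, 0.0513]
orientation: [[-0.037, 0.999, 0.001], [0.999, 0.037, -0.0], [-0.0, 0.001, -1.0]]
wrist_force: [0.9, 0.3, -5.5]
width: 0.0421
grip_force: 112.8
```

```bash
python3 plan.py
```

```text
t 20.22 p [0.6329 0.0514 0.0513] yaw 92.1 tilt [ 0.001 -0.   ] q6 85 w 0.0421 F [ 0.9  0.3 -5.5]
```

>>> {"method": "carry_out", "body": {
  "deltas": [
    [[0,0,1.5,0,0,0,0],[0,0,1,0,0,0,0],[0,0,0,0,0,0,0],[0,0,0,0,0,0,0]]
  ]
}}

```text
t: 20.55
ee_pos: [0.6325, 0.0514, 0.0481]
orientation: [[-0.037, 0.999, -0.0], [0.999, 0.037, -0.0], [-0.0, -0.0, -1.0]]
wrist_force: [0.6, -0.1, -4.7]
width: 0.0418
grip_force: 112.8
```

>>> {"method": "carry_out", "body": {
  "deltas": [
    [[0,0,1,0,0,0,0],[0,0,1,0,0,0,0],[0,0,0,0,0,0,0],[0,0,0,0,0,0,0]]
  ]
}}

```text
t: 20.88
ee_pos: [0.6328, 0.0515, 0.0471]
orientation: [[-0.037, 0.999, 0.001], [0.999, 0.037, -0.0], [-0.0, 0.001, -1.0]]
wrist_force: [-2.6, 1.7, 2.5]
width: 0.0422
grip_force: 113.7
```

Contact. One more millimetre, then release and lift.

>>> {"method": "carry_out", "body": {
  "deltas": [
    [[0,0,1,0,0,0,0],[0,0,0,0,0,0,0],[0,0,0,0,0,0,50],[0,0,0,0,0,0,60],[0,0,0,0,0,0,85]]
  ]
}}

```text
t: 21.3
ee_pos: [0.6334, 0.0512, 0.0455]
orientation: [[-0.037, 0.999, 0.001], [0.999, 0.037, -0.0], [-0.0, 0.001, -1.0]]
wrist_force: [0.3, 0.6, -0.3]
width: 0.0704
grip_force: 0.0
```

>>> {"method": "carry_out", "body": {
  "deltas": [
    [[0,0,0,0,0,0,85],[0,0,0,0,0,0,85],[0,0,-10,0,0,0,85],[0,0,-30,0,0,0,85],[0,0,-35,0,0,0,85]]
  ]
}}

```text
t: 21.72
ee_pos: [0.6305, 0.0514, 0.119]
orientation: [[-0.037, 0.999, -0.006], [0.999, 0.037, 0.0], [0.0, -0.006, -1.0]]
wrist_force: [1.7, 1.3, -1.1]
width: 0.085
grip_force: 0.0
```

>>> {"method": "carry_out", "body": {
  "deltas": [
    [[0,0,-25,0,0,0,85],[0,0,0,0,0,0,85],[0,0,0,0,0,0,85]]
  ]
}}

```text
t: 21.97
ee_pos: [0.6343, 0.0513, 0.1482]
orientation: [[-0.037, 0.999, 0.005], [0.999, 0.037, -0.0], [-0.001, 0.005, -1.0]]
wrist_force: [0.0, 0.7, -0.4]
width: 0.0848
grip_force: 0.0
```

```bash
python3 fit.py tee .634,.0125,2 .06; python3 plan.py .387,-.113,.147,134
```

```text
7848 top z [0.1026 0.1032] pose [633.7  13.1   2.5] cost 0.2
t 22.02 p [0.6331 0.0513 0.1463] yaw 92.1 tilt [ 0.002 -0.   ] q6 85 w 0.085 F [-0.7  0.2 -0.6]
shift 8 x [-19.4 -31.5  -0.1]  turn 6 x [ 0.02  0.01 -6.98]
```

The tee lies flat on the pan at (0.634, 0.013), 2.5°, top at 0.103. Now the elbow.

>>> {"method": "carry_out", "body": {
  "deltas": [
    [[-19.4,-31.5,0,0,0,0,85],[-19.4,-31.5,0,0,0,0,85],[-19.4,-31.5,0,0,0,0,85],[-19.4,-31.5,0,0,0,0,85],[-19.4,-31.5,0,0,0,0,85]]
  ]
}}

```text
t: 22.43
ee_pos: [0.476, -0.0516, 0.1435]
orientation: [[-0.038, 0.999, -0.003], [0.999, 0.038, 0.001], [0.001, -0.003, -1.0]]
wrist_force: [0.3, -1.6, 0.9]
width: 0.0851
grip_force: 0.0
```

>>> {"method": "carry_out", "body": {
  "deltas": [
    [[-19.4,-31.5,0,0,0,0,85],[-10,-31.5,0,0,0,0,85],[0,-31.5,0,0,0,0,85],[0,0,0,0,0,-7,85],[0,0,0,0,0,-7,85]]
  ]
}}

```text
t: 22.85
ee_pos: [0.3823, -0.0838, 0.144]
orientation: [[-0.281, 0.96, -0.003], [0.96, 0.281, 0.001], [0.002, -0.003, -1.0]]
wrist_force: [0.7, -0.5, 0.5]
width: 0.085
grip_force: 0.0
```

>>> {"method": "carry_out", "body": {
  "deltas": [
    [[0,0,0,0,0,-7,85],[0,0,0,0,0,-7,85],[0,0,0,0,0,-7,85],[0,0,0,0,0,-7,85],[0,0,0,0,0,0,85]]
  ]
}}

```text
t: 23.27
ee_pos: [0.3843, -0.0838, 0.1441]
orientation: [[-0.698, 0.716, -0.002], [0.716, 0.698, 0.001], [0.002, -0.001, -1.0]]
wrist_force: [-0.8, 0.1, 0.0]
width: 0.085
grip_force: 0.0
```

```bash
python3 fit.py elbow .418,-.141,134; python3 plan.py .389,-.112,.05,134
```

```text
3587 top z [0.0426 0.0433] pose [ 416.  -143.5  134.1] cost 0.36
t 23.32 p [ 0.3845 -0.0839  0.1442] yaw 134.0 tilt [-0.002  0.001] q6 22 w 0.085 F [0.6 0.4 0.2]
shift 3 x [-7.9 -5.4 31.4]  turn 1 x [-0.06 -0.12 -0.02]
```

```bash
python3 plan.py .3875,-.1141,.05,134 .3875,-.1141,-.0145,134
```

```text
t 23.32 p [ 0.3845 -0.0839  0.1442] yaw 134.0 tilt [-0.002  0.001] q6 22 w 0.085 F [0.6 0.4 0.2]
shift 3 x [-8.  -6.2 31.4]  turn 1 x [-0.06 -0.12 -0.02]
shift 2 x [ 0.   0.  32.2]  turn 1 x [0. 0. 0.]
```

>>> {"method": "carry_out", "body": {
  "deltas": [
    [[-8,-6.2,31,0,0,0,85],[-8,-6.2,31,0,0,0,85],[-8,-6.2,31,0,0,0,85],[0,0,0,0,0,0,85],[0,0,0,0,0,0,85]]
  ]
}}

```text
t: 23.73
ee_pos: [0.3867, -0.1135, 0.0509]
orientation: [[-0.694, 0.72, -0.005], [0.72, 0.694, 0.003], [0.005, -0.002, -1.0]]
wrist_force: [0.1, 0.5, 0.4]
width: 0.0851
grip_force: 0.0
```

```bash
python3 fit.py elbow .416,-.1435,134; python3 plan.py .3875,-.1141,-.0145,134
```

```text
7597 top z [0.0426 0.0433] pose [ 415.5 -143.3  135. ] cost 0.29
t 23.78 p [ 0.3881 -0.114   0.0523] yaw 134.0 tilt [-0.002  0.001] q6 18 w 0.0848 F [-1.1 -0.3  1.2]
shift 2 x [ 0.1 -0.2 33.4]  turn 1 x [-0.03 -0.13 -0.01]
```

>>> {"method": "carry_out", "body": {
  "deltas": [
    [[0,0,30,0,0,-0.5,85],[0,0,25,0,0,0,85],[0,0,12,0,0,0,85],[0,0,0,0,0,0,85],[0,0,0,0,0,0,0]]
  ]
}}

```text
t: 24.2
ee_pos: [0.3895, -0.1144, -0.0136]
orientation: [[-0.702, 0.712, 0.001], [0.712, 0.702, -0.0], [-0.001, 0.0, -1.0]]
wrist_force: [-0.2, -0.6, 0.0]
width: 0.0749
grip_force: 0.0
```

>>> {"method": "carry_out", "body": {
  "deltas": [
    [[0,0,0,0,0,0,0],[0,0,0,0,0,0,0],[0,0,0,0,0,0,0],[0,0,0,0,0,0,0],[0,0,0,0,0,0,0]]
  ]
}}

```text
t: 24.62
ee_pos: [0.3902, -0.1152, -0.0127]
orientation: [[-0.702, 0.712, 0.003], [0.712, 0.702, -0.002], [-0.003, 0.001, -1.0]]
wrist_force: [-1.9, 2.4, 12.9]
width: 0.0422
grip_force: 110.6
```

```bash
python3 fit.py elbow .416,-.1435,134; python3 plan.py
```

```text
11507 top z [0.0432 0.0471] pose [ 412.1 -144.7  128.4] cost 2.11
t 24.67 p [ 0.3903 -0.1152 -0.0127] yaw 134.6 tilt [ 0.003 -0.002] q6 18 w 0.0422 F [-2.   0.9 12.7]
```

>>> {"method": "carry_out", "body": {
  "deltas": [
    [[0,0,-15,0,0,0,0],[0,0,-30,0,0,0,0],[0,0,-38,0,0,0,0],[0,0,-38,0,0,0,0],[0,0,-35,0,0,0,0]]
  ]
}}

```text
t: 25.08
ee_pos: [0.3883, -0.114, 0.1437]
orientation: [[-0.702, 0.712, 0.0], [0.712, 0.702, -0.0], [-0.0, 0.0, -1.0]]
wrist_force: [0.7, -2.2, -3.7]
width: 0.042
grip_force: 112.7
```

>>> {"method": "carry_out", "body": {
  "deltas": [
    [[0,0,-10,0,0,7,0],[0,0,0,0,0,7,0],[0,0,0,0,0,7,0],[0,0,0,0,0,7,0],[0,0,0,0,0,7,0]]
  ]
}}

```text
t: 25.5
ee_pos: [0.3885, -0.1142, 0.1518]
orientation: [[-0.161, 0.987, 0.0], [0.987, 0.161, -0.0], [-0.0, 0.0, -1.0]]
wrist_force: [-0.4, 0.0, -4.0]
width: 0.042
grip_force: 112.6
```

>>> {"method": "carry_out", "body": {
  "deltas": [
    [[0,0,0,0,0,7,0],[0,0,0,0,0,0,0],[0,0,0,0,0,0,0]]
  ]
}}

```text
t: 25.75
ee_pos: [0.3886, -0.1143, 0.1515]
orientation: [[-0.049, 0.999, 0.0], [0.999, 0.049, 0.0], [0.0, 0.0, -1.0]]
wrist_force: [-0.5, -0.6, -3.2]
width: 0.0422
grip_force: 112.6
```

```bash
python3 tilt.py; python3 plan.py .6323,.0513,.15,92.5
```

```text
-70 0  
-60 0  
-50 169 [-55.6 -54.8] [-53. -46.]
-40 794 [-55.4 -47.5] [-52.  16.]
-30 1663 [-49.2 -45.2] [-47.  14.]
-20 1004 [-83.8 -57.4] [-52.  45.]
-10 5045 [-82.5 -74.3] [-54.  53.]
0 6667 [-80.3 -55.9] [-50.  47.]
10 7729 [-83.2 -64.7] [-54.  54.]
20 0  
t 25.8 p [ 0.3887 -0.1143  0.1514] yaw 92.8 tilt [0. 0.] q6 59 w 0.0424 F [ 0.3  0.4 -4.4]
shift 8 x [19.2 31.4  0.2]  turn 1 x [ 0.01 -0.    0.31]
```

The elbow is held level. Carrying it over the tee.

>>> {"method": "carry_out", "body": {
  "deltas": [
    [[19.2,31.4,0,0,0,0.3,0],[19.2,31.4,0,0,0,0,0],[19.2,31.4,0,0,0,0,0],[19.2,31.4,0,0,0,0,0],[19.2,31.4,0,0,0,0,0]]
  ]
}}

```text
t: 26.22
ee_pos: [0.5429, -0.0108, 0.1512]
orientation: [[-0.043, 0.999, 0.0], [0.999, 0.043, -0.0], [-0.0, 0.0, -1.0]]
wrist_force: [0.3, -1.3, -3.0]
width: 0.0419
grip_force: 113.0
```

>>> {"method": "carry_out", "body": {
  "deltas": [
    [[19.2,31.4,0,0,0,0,0],[19.2,31.4,0,0,0,0,0],[19.2,31.4,0,0,0,0,0],[0,0,0,0,0,0,0],[0,0,0,0,0,0,0]]
  ]
}}

```text
t: 26.63
ee_pos: [0.6343, 0.0507, 0.1496]
orientation: [[-0.045, 0.999, -0.002], [0.999, 0.045, -0.0], [0.0, -0.002, -1.0]]
wrist_force: [-1.0, 0.2, -3.3]
width: 0.0418
grip_force: 113.5
```

>>> {"method": "carry_out", "body": {
  "deltas": [
    [[0,0,0,0,0,0,0],[0,0,0,0,0,0,0]]
  ]
}}

```text
t: 26.8
ee_pos: [0.6324, 0.0488, 0.1512]
orientation: [[-0.041, 0.999, -0.001], [0.999, 0.041, -0.0], [-0.0, -0.001, -1.0]]
wrist_force: [-0.7, 0.5, -4.0]
width: 0.0421
grip_force: 113.5
```

```bash
python3 plan.py .6328,.0513,.1,92.5
```

```text
t 26.8 p [0.6324 0.0488 0.1512] yaw 92.3 tilt [-0.001 -0.   ] q6 85 w 0.0421 F [-0.7  0.5 -4. ]
shift 2 x [ 1.2  0.3 25.6]  turn 1 x [-0.07  0.01 -0.16]
```

>>> {"method": "carry_out", "body": {
  "deltas": [
    [[2,0,20,0,0,0,0],[0,0,20,0,0,0,0],[0,0,13,0,0,0,0],[0,0,0,0,0,0,0],[0,0,0,0,0,0,0]]
  ]
}}

```text
t: 27.22
ee_pos: [0.632, 0.0506, 0.0983]
orientation: [[-0.04, 0.999, -0.002], [0.999, 0.04, -0.0], [-0.0, -0.002, -1.0]]
wrist_force: [-0.2, 0.0, -2.4]
width: 0.0422
grip_force: 113.3
```

>>> {"method": "carry_out", "body": {
  "deltas": [
    [[0,0,2,0,0,0,0],[0,0,1.5,0,0,0,0],[0,0,0,0,0,0,0],[0,0,0,0,0,0,0]]
  ]
}}

```text
t: 27.55
ee_pos: [0.6338, 0.0512, 0.0956]
orientation: [[-0.04, 0.999, 0.001], [0.999, 0.04, -0.0], [-0.0, 0.001, -1.0]]
wrist_force: [0.1, 0.6, -3.2]
width: 0.0418
grip_force: 113.3
```

```bash
python3 plan.py .6328,.0513,.091,92.5
```

```text
t 27.55 p [0.6338 0.0512 0.0956] yaw 92.3 tilt [ 0.001 -0.   ] q6 85 w 0.0418 F [ 0.1  0.6 -3.2]
shift 1 x [ 0.1 -1.   4.6]  turn 1 x [ 0.08  0.01 -0.18]
```

>>> {"method": "carry_out", "body": {
  "deltas": [
    [[0,0,1.5,0,0,0,0],[0,0,1,0,0,0,0],[0,0,0,0,0,0,0],[0,0,0,0,0,0,0]]
  ]
}}

```text
t: 27.88
ee_pos: [0.6333, 0.0514, 0.0921]
orientation: [[-0.041, 0.999, -0.0], [0.999, 0.041, -0.0], [-0.0, -0.0, -1.0]]
wrist_force: [0.0, 0.8, -4.4]
width: 0.042
grip_force: 113.3
```

>>> {"method": "carry_out", "body": {
  "deltas": [
    [[0,0,1,0,0,0,0],[0,0,1,0,0,0,0],[0,0,0,0,0,0,0],[0,0,0,0,0,0,0]]
  ]
}}

```text
t: 28.22
ee_pos: [0.6335, 0.0515, 0.0914]
orientation: [[-0.041, 0.999, 0.001], [0.999, 0.041, -0.0], [-0.0, 0.001, -1.0]]
wrist_force: [-3.1, 1.1, 6.3]
width: 0.0419
grip_force: 114.5
```

Contact. One more half millimetre, then release and check.

>>> {"method": "carry_out", "body": {
  "deltas": [
    [[0,0,0.5,0,0,0,0],[0,0,0,0,0,0,0],[0,0,0,0,0,0,50],[0,0,0,0,0,0,60],[0,0,0,0,0,0,85]]
  ]
}}

```text
t: 28.63
ee_pos: [0.6338, 0.0512, 0.0898]
orientation: [[-0.04, 0.999, 0.001], [0.999, 0.04, -0.0], [-0.0, 0.001, -1.0]]
wrist_force: [0.6, 0.6, -0.2]
width: 0.0703
grip_force: 0.0
```

>>> {"method": "carry_out", "body": {
  "deltas": [
    [[0,0,0,0,0,0,85],[0,0,0,0,0,0,85],[0,0,-10,0,0,0,85],[0,0,-30,0,0,0,85],[0,0,-35,0,0,0,85]]
  ]
}}

```text
t: 29.05
ee_pos: [0.6314, 0.0514, 0.1635]
orientation: [[-0.04, 0.999, -0.006], [0.999, 0.04, 0.0], [0.0, -0.006, -1.0]]
wrist_force: [1.7, -0.3, -0.4]
width: 0.0851
grip_force: 0.0
```

>>> {"method": "carry_out", "body": {
  "deltas": [
    [[0,0,-25,0,0,0,85],[0,0,0,0,0,0,85],[0,0,0,0,0,0,85]]
  ]
}}

```text
t: 29.3
ee_pos: [0.635, 0.0513, 0.1927]
orientation: [[-0.041, 0.999, 0.005], [0.999, 0.041, -0.0], [-0.001, 0.005, -1.0]]
wrist_force: [-0.7, 0.3, -0.2]
width: 0.085
grip_force: 0.0
```

```bash
python3 fit.py elbow .634,.013,92.5 .104; python3 - <<'E'
from h import *
im,P=cloud("scene"); save("s9.png",cv2.resize(im[130:330,150:450],(800,533)))
E
```

```text
5620 top z [0.1465 0.1472] pose [635.6  13.   92.6] cost 0.31
```

View pics/s9.png

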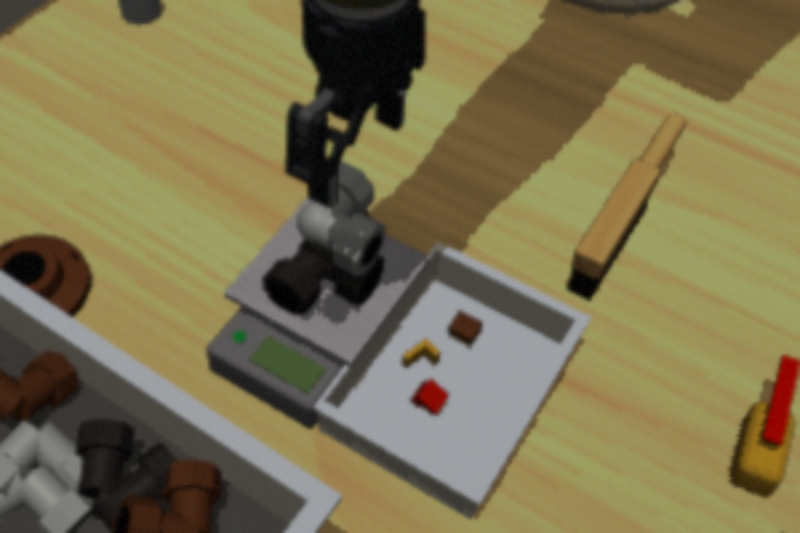

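The elbow lies flat on the tee (top at 0.147, corner at (0.636, 0.013) above the tee's centre), around (340,230). The scrap is in the tub around (435,360), and the brush stands clear at (625,210). Handing in.

```bash
python3 -c "
from bench import hand_in; print(hand_in())"
```

```text
the job is handed in; nothing more can be done
None
```

The job is handed in (no verdict was returned): my last look showed the scrap in the tub, the brush standing clear on the bench, and the elbow flat on the tee on the pan, both let go.

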